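# Start the mould-clamp bolt in its threaded boss

### The arm

A 6-joint arm with a two-finger parallel gripper is mounted at the origin on the work surface. World frame = base frame: x ahead of the robot, y to its left, z up, the work surface at z = 0. Lengths are in mm, angles in rad, forces in N, time in s.
With the tool pointing down it reaches from about 300 to 775 mm from the base axis. Payload 14.6 kg.
Tool frame: the origin (TCP) lies on the centre line of the jaws, within the pads' length; the fingertips stand 8 mm ahead of it and the grasp point (between the pads) lies 11 mm behind it; z points along the fingers, y is the direction in which the jaws open and shut (so a half turn about z gives the same grasp; the last joint's range is limited). The gripper opens to 94 mm and grips with 3 to 60 N. Pads are 16 mm wide; open, the fingers measure 119 mm over their backs; the gripper's body (75 mm by 177 mm) begins 78 mm behind the grasp point.
Start: joints at [1.173, 0.3, 1.521, -0, 1.321, -0.067], TCP at [178.637, 520.171, 193.346] pointing down, gripper open.
Joint ranges: [-3.03, 3.03], [-0.79, 2.21], [0.23, 2.52], [-1.04, 4.18], [0, 3.07], [-2.55, 2.55]. Speed limits (rad/s): [2.22, 2.22, 2.57, 3.14, 3.14, 3.14].

### API

Orientations are given as [roll, pitch, yaw] about the fixed x, y, z axes, in that order (R = Rz(yaw) Ry(pitch) Rx(roll)).
In Python, from cell import read_state, cams, manip gives the robot as it stands.
- The arm moves only by the shell command python3 -m handwheel 'ROWS' [OPENING] [FORCE]. ROWS is JSON, a list of rows, each a list of 4 numbers: the shift along the tool's x, y, z in m, then the turn about the tool's z in degrees. In form: [[dx, dy, dz, turn], ...]. A call has 1 to 5 rows; each row is the pose to reach, as a shift and turn from the pose measured when the call began, along the tool's axes at that moment; what a row does not reach only later rows make up. A row lasts 1/8 s, in which the tool goes at most 62.5 mm and 10.7 degrees, less where a joint would pass 70% of its speed; a pose out of reach is approached as far as the arm can. A call with a gripper value outside its range is refused whole. OPENING is the closure, from 0 (fully open) to 1 (shut), set as the call begins (- or left out, the last holds). The fingers move at their own pace and stop on an object; FORCE is the grip in N (left out, the last holds). Time passes only in rows, so rows that repeat a pose let the fingers close. It gives the time, the measured TCP pose, the force and the opening at its end, in the units of the state.
- read_state(): the state, without advancing time (a new reading comes with each control period).
- cams.camera(name): name is "side" or "top"; returns the picture (480x640x3 uint8, red, green, blue); there is no depth.
- cams.get_calibration(name): a dict with "vertical_fov" (degrees; the focal length in pixels is half the picture's height over the tangent of half this angle, whatever the lens; pixels are square), "cx", "cy" (the principal point, pixels), "dist_coeffs" ([k1, k2, p1, p2, k3] as OpenCV has them; the pictures are not rectified), "R" (3x3) and "t" (3): a world point X has camera coordinates R X + t. Camera axes: x right, y down, z forward; pixel columns grow to the right and rows downward; lengths in mm; the calibration is good to about 2 mm. A picture is of the moment at which its call begins. get_calibration takes no time and is no camera call.
- manip.sign_off(): hands the job in, once; it reports no verdict.
The state is a dict: "clock": time; "joints": joint angles; "qd": joint speeds; "effort": joint torques, N m; "eef_pos": TCP position; "eef_rot": TCP orientation; "wrist_force": force on the tool from outside, world axes, zero at the start; "moment": the same for the moment, N m; "finger_gap": finger opening in mm.
Only numpy, scipy, OpenCV 4.12 (cv2) and the standard library are available. Lean on these libraries where they do the work, as an engineer would, in place of code of your own. Each camera call takes 0.05 s, during which the arm holds its last target. There are 200 camera calls.

### The job

Swing the wick-centring arm well clear of the square-headed clamp bolt, about a quarter turn. Then turn the bolt backward (counter-clockwise seen from above) until it drops into its thread (do not force it forward before that), turn it forward (clockwise) one full turn, letting it sink as it screws in, and finish while still gripping its head so that it is held started. Leave the two candles on the base plate where they stand.

Things in the scene. Friction and masses are not known exactly. Their poses are not given: they have to be found in the camera images.
- base: fixed aluminium clamp base: plate 285 x 250 x 8 mm with a round threaded boss (51 mm outer diameter, top 75 mm above the table) and, 160 mm from the boss along the base's +x, a post 28 mm thick, 165 mm tall, on which the swing arm turns. Origin on the boss axis at table height, z up; the plate spans x -70 to +215, y -85 to +165 mm
- boss_top (a point): centre of the boss's top, 75 mm above the table. Inside, out of sight, is a coarse two-start thread, 20 mm per turn, with 3 mm of axial play. Its start lies 30 to 85 degrees backward (counter-clockwise from above) of where the bolt first stands. Before the drop the bolt turns at constant height, and clockwise turning soon jams. The boss keeps the bolt from being lifted out
- bolt: loose steel bolt, about 0.3 kg, upright in the boss: square head 34 x 34 mm, 22 mm high, on a 22 mm shank. Origin at the centre of the head's underside, z up along the bolt, x and y square to the head's flats. At first the underside is 119 mm above the table
- bolt_head (a point): centre of the bolt's head. Turned backward to the thread start, the bolt falls 8 to 9 mm by its own weight unless held up (fingers caging the head loosely, 36 to 38 mm apart, turn it and let it fall); it then turns backward only about 25 degrees more, to a stop. Turned forward (clockwise from above) it sinks 20 mm per turn
- swing_arm (a joint): angle (rad) of the swing arm about the upright post: 0 = the arm points along the base's -x, straight over the bolt; it grows counter-clockwise seen from above, the arm's end moving to the base's -y side, up to a stop at 1.75. Starts between 0 and 0.2. Stiff hinge (0.12 N m), stays where it is left
- swing_knob (a point): middle of the upright round black knob (18 mm diameter, 40 mm tall, from 177 to 217 mm above the table) on the end of the swing arm, 175 mm from the hinge axis; this point is 197 mm above the table. The arm is a flat aluminium bar 22 mm wide, 167 to 177 mm above the table
- swing_hinge (a point): point on the vertical hinge axis of the swing arm, 177 mm above the table
- candle_a: pillar candle standing on the base plate on the +y side of the boss, 60 mm diameter, 78 mm tall; origin at the centre of its underside (8 mm above the table)
- candle_b: pillar candle standing on the base plate on the +y side of the post, 52 mm diameter, 70 mm tall; origin at the centre of its underside
- bolt_flat (a point): centre of the flat of the bolt's head on the bolt's own +x side, 17 mm from the bolt's axis. When the bolt first stands in the boss this flat faces between 8 and 55 degrees clockwise (seen from above) of the base's +x; clockwise turning jams at about 60 degrees
There are look-alikes about, which are no part of the job. There is more than one size of the bolt; the one meant has the size given above.

How it is judged (in metres and radians):
On the way, in this order (a step that is already met when the one before it is completed fails the run):
1. the swing arm has been swung well clear (past 0.9 rad) (value of joint swing_arm above 0.9 rad), for 0.1 s.
2. the bolt, turned backward, has dropped into its thread (z of bolt in the frame of base between 0.104 and 0.1135 m), for 0.1 s.
At the end, for the whole second after the job is handed in: The swing arm stands past 0.9 rad; the bolt is upright and still in the boss, one turn in from the drop: its head's underside 84.5 to 95.5 mm above the table (about three quarters to one and a quarter turns); the fingers still grip it with more than 3 N (value of joint swing_arm above 0.9 rad and z of bolt in the frame of base between 0.0845 and 0.0955 m and horizontal distance between bolt and base below 0.008 m and angle between bolt's own z axis and vertical below 0.12 rad and angular speed of bolt below 0.3 rad/s and contact force between the fingers and bolt above 3 N); the arm keeps its last pose, push and grip.
It fails at once if a candle on the plate was moved more than 20 mm (distance of any of candle_a, candle_b from where it was at the start of the episode above 0.02 m).
It fails at once if the bolt was forced forward past the jam before it had dropped (z of bolt in the frame of base above 0.1145 m and x of bolt_flat in the frame of base below 0.0005 m).
It also fails if it takes over 72 s, if anything falls off the work surface, if the arm or the gripper's body presses on something with over 40 N, if the wrist force passes 120 N, or if a joint passes its speed limit or range.

## Working session

There is one attempt and no reset: what is moved stays moved. The work goes in short steps, Python scripts to look and compute and a shell command to move; the robot and the scene stay as the last step left them, time stands still between calls to the robot, and variables do not carry over. Pictures are saved under pics/ and viewed, about 8 in all and at most 12, crops included, and the job is handed in when it is done.

```bash
mkdir -p pics; cat > h.py <<'E'
import numpy as np, cv2
from cell import read_state, cams, manip
def cal(n):
    c=cams.get_calibration(n); f=240/np.tan(np.radians(c["vertical_fov"])/2)
    K=np.array([[f,0,c["cx"]],[0,f,c["cy"]],[0,0,1]]); return K,np.array(c["dist_coeffs"],float),np.array(c["R"],float),np.array(c["t"],float)
def ray(n,uv):
    K,d,R,t=cal(n); p=cv2.undistortPoints(np.array([[uv]],float),K,d)[0,0]
    return -R.T@t, R.T@np.array([p[0],p[1],1])
def onz(n,uv,z):
    o,d=ray(n,uv); return o+d*(z-o[2])/d[2]
def proj(n,X):
    K,d,R,t=cal(n); return cv2.projectPoints(np.array(X,float).reshape(-1,1,3),cv2.Rodrigues(R)[0],t,K,d)[0].reshape(-1,2)
def tri(uv1,n1,uv2,n2):
    o1,d1=ray(n1,uv1);o2,d2=ray(n2,uv2)
    s=np.linalg.lstsq(np.c_[d1,-d2],o2-o1,rcond=None)[0];a=o1+s[0]*d1;b=o2+s[1]*d2
    return (a+b)/2,np.linalg.norm(a-b)
def snap(n,name):
    im=cams.camera(n); cv2.imwrite(f"pics/{name}.png",im[:,:,::-1]); return im
E
python3 - <<'E'
from h import *
for n in("top","side"):
    snap(n,n+"0");K,d,R,t=cal(n);print(n,K[0,0],d,(-R.T@t).round(),R.round(2).tolist())
print(read_state())
E
```

```text
top 616.6776132223644 [-0.16522609  0.          0.          0.          0.        ] [ 371.   74. 1126.] [[0.02, -1.0, -0.01], [-0.99, -0.02, -0.15], [0.15, 0.01, -0.99]]
side 442.6960318604176 [0.00259498 0.         0.         0.         0.        ] [ 218. -253.  665.] [[0.74, -0.67, -0.0], [-0.51, -0.57, -0.64], [0.43, 0.48, -0.77]]
{'clock': 0.1, 'joints': array([ 1.17340467e+00,  3.00384420e-01,  1.52150300e+00,  1.38367332e-05,
        1.32068226e+00, -6.65999995e-02]), 'qd': array([ 0.00150595, -0.00295964, -0.00232822,  0.00091317, -0.00035709,
        0.00072312]), 'effort': array([ 2.84395028e-03, -5.32641327e+01, -3.53284585e+01,  7.10261171e-02,
        2.35156284e-02, -6.42423970e-05]), 'eef_pos': array([178.54329277, 519.96451303, 192.86690597]), 'eef_rot': array([-3.14061868e+00, -7.83955172e-05,  2.81079753e+00]), 'wrist_force': array([0.71215147, 0.59878498, 0.01073342]), 'moment': array([0.01275702, 0.03366069, 0.00999487]), 'finger_gap': 93.82558689761653}
```

View pics/top0.png

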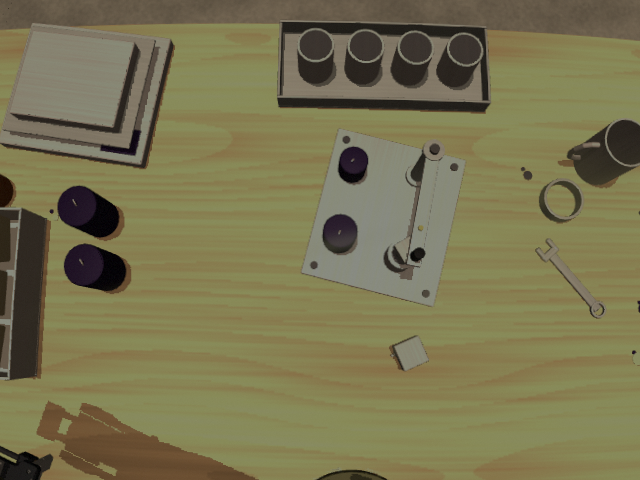

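View pics/side0.png

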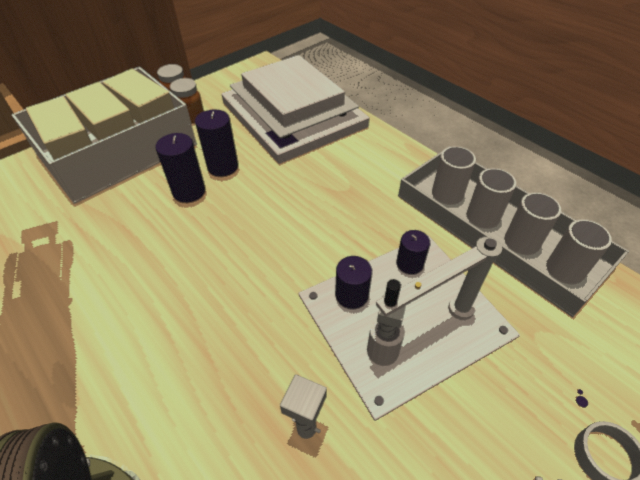

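Top view: the base plate spans about (345,130), (466,159), (435,306) and (301,272). The knob is at (418,255), the hinge top at (433,149), and the boss with its bolt is under the arm at about (400,255). Bolt candidates are the one in the boss (top ~(402,252), side ~(390,325)) and a loose, larger one on the table (top (410,353), side (303,400)). The one meant stands in the boss.

```bash
python3 - <<'E'
from h import *
im=cv2.imread("pics/top0.png");hsv=cv2.cvtColor(im,cv2.COLOR_BGR2HSV)
m=((hsv[:,:,1]<50)&(hsv[:,:,2]>90)).astype(np.uint8);m[:120]=0;m[315:]=0;m[:,:290]=0;m[:,480:]=0
c=max(cv2.findContours(m,cv2.RETR_EXTERNAL,cv2.CHAIN_APPROX_NONE)[0],key=cv2.contourArea)
r=cv2.approxPolyDP(cv2.convexHull(c),8,True).reshape(-1,2);print(r.tolist())
P=np.array([onz("top",p,8) for p in r]);print(P.round(1).tolist())
k,e=tri((418,254.5),"top",(393,292),"side");print("knob",k,e)
print("hinge",tri((434,149),"top",(490,244),"side"))
print("knob top @217",onz("top",(418,253),217),"hinge@180",onz("top",(434,149),180))
if len(P)==4:
    m=np.array([[215,165],[215,-85],[-70,-85],[-70,165]],float)
    # order image corners: TL,TR,BR,BL by angle
    q=P[:,:2]; cen=q.mean(0); rel=q-cen
    best=None
    for s in range(4):
        for rev in(1,-1):
            qq=np.roll(q[::rev],s,0);a=m-m.mean(0);b=qq-qq.mean(0);th=np.arctan2((a[:,0]*b[:,1]-a[:,1]*b[:,0]).sum(),(a*b).sum())
            R=np.array([[np.cos(th),-np.sin(th)],[np.sin(th),np.cos(th)]]);t=qq.mean(0)-R@m.mean(0);er=np.abs(qq-(m@R.T+t)).max()
            if abs(th)<1 and (best is None or er<best[0]):best=(er,th,t,R)
    print(best[:3],"post",best[3]@[160,0]+best[2])
    for z in(75,130):print(proj("top",[*best[2],z]),proj("side",[*best[2],z]))
for n,(x,y) in(("side",(335,250)),("top",(375,205))):
    a=cv2.imread(f"pics/{n}0.png")[y:y+(140),x:x+110]
    cv2.imwrite(f"pics/c_{n}.png",cv2.resize(a,None,fx=3.6,fy=3.6,interpolation=cv2.INTER_CUBIC))
a=[cv2.imread(f"pics/c_{n}.png") for n in("side","top")];cv2.imwrite("pics/c.png",np.hstack(a))
E
```

```text
[[339, 129], [464, 160], [432, 305], [301, 271]]
[[749.2, 32.6, 8.0], [694.0, -205.0, 8.0], [420.4, -140.7, 8.0], [478.3, 98.6, 8.0]]
knob [488.08184126 -82.63074734 199.61669945] 0.5058468098336074
hinge (array([ 660.63227091, -113.21212729,  181.75290099]), np.float64(0.4288153703138807))
knob top @217 [488.33837364 -79.86919624 217.        ] hinge@180 [ 661.31751976 -113.73202588  180.        ]
(np.float64(3.9078268946392427), np.float64(-0.23397414385814233), array([505.66775888, -75.72770933])) post [ 661.30818976 -112.82294187]
[[401.77956    253.25710937]] [[387.66993133 328.75116588]]
[[406.53483602 249.07494857]] [[392.03598841 309.42777536]]
```

View pics/c.png

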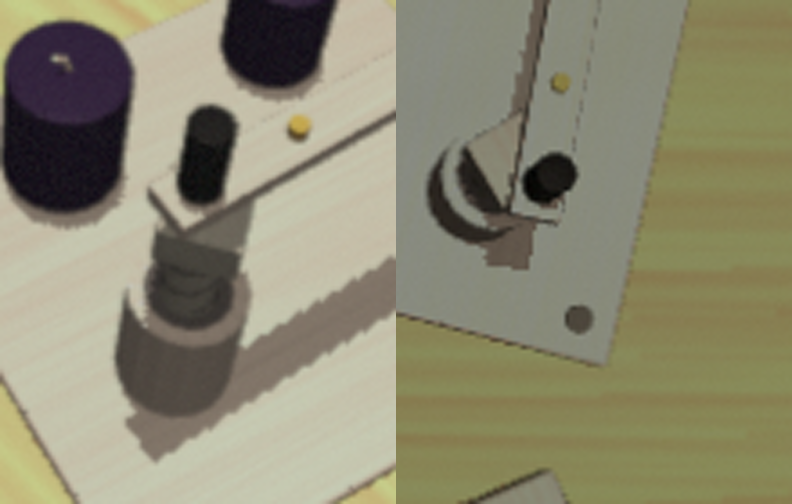

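Base fit: the boss axis is at (505.7, -75.7) with yaw -0.234. The hinge measured directly, (661, -113), matches the hinge from the plate fit. The knob comes out at 198 mm high and 176 mm from the hinge, so the swing is about 0.05, and all of this agrees with the given sizes. The bolt in the boss is under the arm, and its head is smaller than the loose one's. I'm moving to the knob now.

```bash
cat >> h.py <<'E'
def plan(*T):
    "world targets (x,y,z,yaw) -> tool-axis rows from the present pose (m, deg)"
    s=read_state();p=s["eef_pos"];w=s["eef_rot"][2];x=np.array([np.cos(w),np.sin(w),0]);y=np.array([np.sin(w),-np.cos(w),0])
    for t in T:
        d=np.array(t[:3])-p;turn=np.degrees(w-t[3]);turn=(turn+180)%360-180
        print([round(float(d@x)/1e3,4),round(float(d@y)/1e3,4),round(float(-d[2])/1e3,4),round(float(turn),1)])
E
python3 -m handwheel '[[-0.03,-0.03,-0.06,10],[-0.073,-0.071,-0.06,20],[-0.116,-0.113,-0.06,30],[-0.16,-0.154,-0.06,40],[-0.203,-0.196,-0.06,50]]' 0.5 10
python3 -c "
from h import *
plan((488,-81,255,-.18))
plan((488,-81,255,read_state()['eef_rot'][2]))"
```

```text
clock: 0.72
eef_pos: [307.3, 266.9, 252.9]
eef_rot: [-3.141, 0.001, 1.933]
wrist_force: [0.3, 0.5, 0.2]
finger_gap: 48.8
[-0.3893, 0.0458, -0.0021, 121.0]
[-0.3893, 0.0458, -0.0021, 0.0]
```

```bash
python3 -m handwheel '[[-0.06,0.007,0,10.5],[-0.12,0.014,0,21],[-0.18,0.021,0,31.5],[-0.24,0.028,0,42],[-0.30,0.035,0,52]]'
python3 -c "
from h import *
plan((488,-81,255,-.18))"
```

```text
clock: 1.35
eef_pos: [446.7, -3.3, 253.2]
eef_rot: [3.141, 0.001, 1.019]
wrist_force: [-0.1, 0.8, 0.8]
finger_gap: 47.1
[-0.0445, 0.0759, -0.0018, 68.7]
```

```bash
python3 -m handwheel '[[-0.015,0.025,0,10.5],[-0.03,0.05,0,21],[-0.0445,0.076,0,31.5],[-0.0445,0.076,0,42],[-0.0445,0.076,0,52.5]]'
python3 -m handwheel '[[0,0,0,8],[0,0,0,16],[0,0,0,16]]'
python3 -c "
from h import *
plan((488,-81,192,-.18))
snap('side','s1')"
```

```text
clock: 1.98
eef_pos: [488.0, -81.4, 252.7]
eef_rot: [3.141, 0.001, 0.096]
wrist_force: [0.0, 0.8, -1.2]
finger_gap: 47.3
clock: 2.35
eef_pos: [487.9, -81.4, 252.5]
eef_rot: [3.141, 0.002, -0.182]
wrist_force: [0.6, -0.2, 0.0]
finger_gap: 46.9
[0.0, -0.0004, 0.0605, -0.1]
```

View pics/s1.png

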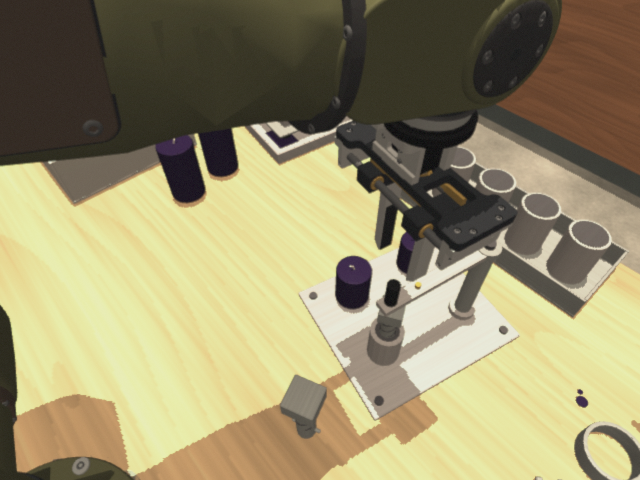

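The fingers ((384,245) and (415,275)) are centred above the knob at (392,285). I'll descend and then follow the arc.

```bash
python3 -m handwheel '[[0,0,0.03,0],[0,0,0.06,0],[0,0,0.06,0]]' 0.68 5
python3 -c "
from h import *
H=np.array([661,-113]);p=[(*(H+175*np.array([np.cos(f),np.sin(f)])),192,f-np.pi) for f in 2.96+.17*np.arange(1,6)]
plan(*p)"
```

```text
clock: 2.78
eef_pos: [487.0, -81.2, 191.1]
eef_rot: [3.141, 0.005, -0.178]
wrist_force: [0.1, -0.7, 0.9]
finger_gap: 30.0
[0.0043, 0.0295, -0.0009, -9.5]
[0.0117, 0.0582, -0.0009, -19.3]
[0.0239, 0.0854, -0.0009, -29.0]
[0.0404, 0.11, -0.0009, -38.7]
[0.0609, 0.1316, -0.0009, -48.5]
```

```bash
python3 -m handwheel '[[0.0043,0.0295,0,-9.5],[0.0117,0.058,0,-19.3],[0.024,0.0855,0,-29],[0.0404,0.110,0,-38.7],[0.061,0.1316,0,-48.5]]'
python3 -c "
from h import *
H=np.array([661,-113]);p=[(*(H+175*np.array([np.cos(f),np.sin(f)])),192,f-np.pi) for f in 3.81+.17*np.arange(1,5)]
plan(*p)"
```

```text
clock: 3.4
eef_pos: [524.3, -222.6, 192.6]
eef_rot: [-3.139, 0.003, 0.676]
wrist_force: [-0.4, 2.5, 1.0]
finger_gap: 29.9
[0.0025, 0.0283, 0.0006, -9.3]
[0.0098, 0.0571, 0.0006, -19.0]
[0.0218, 0.0843, 0.0006, -28.8]
[0.0383, 0.109, 0.0006, -38.5]
```

```bash
python3 -m handwheel '[[0.0025,0.0283,0,-9.3],[0.0098,0.057,0,-19],[0.0218,0.0843,0,-28.8],[0.0383,0.109,0,-38.5],[0.0383,0.109,0,-38.5]]'
python3 -m handwheel '[[0,0,-0.04,0],[0,0,-0.08,0],[0,0,-0.08,0]]'
python3 -c "
from h import *
plan((505.7,-75.7,240,0))"
```

```text
clock: 4.03
eef_pos: [623.4, -284.0, 192.6]
eef_rot: [-3.138, 0.001, 1.351]
wrist_force: [0.2, 0.1, 0.5]
finger_gap: 30.2
clock: 4.4
eef_pos: [623.9, -284.1, 277.6]
eef_rot: [3.138, 0.003, 1.349]
wrist_force: [-0.3, -0.4, -0.5]
finger_gap: 30.1
[0.1774, -0.1611, 0.0376, 77.3]
```

```bash
python3 -c "
from h import *
a=snap('top','t2');b=snap('side','s2')
A=cv2.resize(a[190:310,320:440,::-1],None,fx=3.3,fy=3.3,interpolation=cv2.INTER_CUBIC);B=cv2.resize(b[230:350,330:450,::-1],None,fx=3.3,fy=3.3,interpolation=cv2.INTER_CUBIC)
C=cv2.resize(np.hstack([a,b])[:,:,::-1],(792,297),interpolation=cv2.INTER_AREA)
cv2.imwrite('pics/c2.png',np.vstack([np.hstack([A,B])[:300],C]))"
```

```text
(no output)
```

View pics/c2.png

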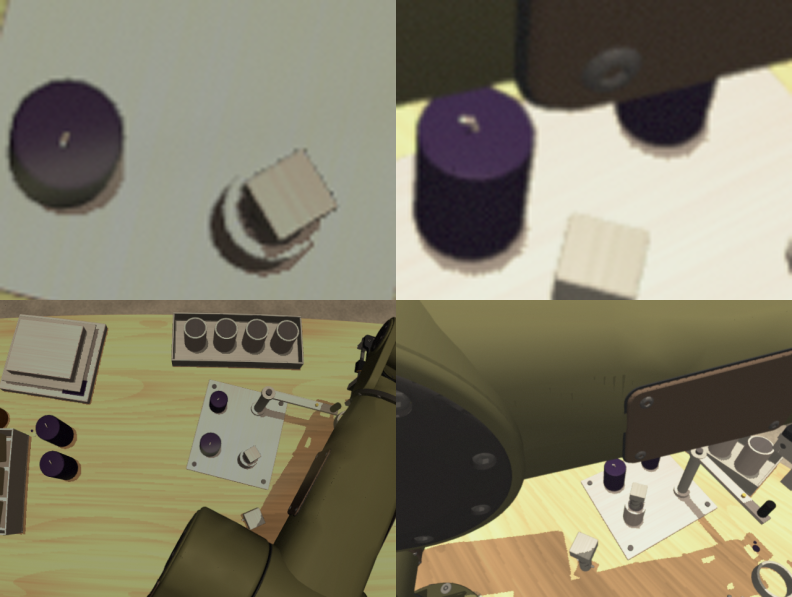

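The arm now stands about perpendicular, clear of the bolt. The bolt's head is fully visible, its top-face corners in the top view at about (412,235), (422,252), (405,263) and (394,246).

```bash
python3 - <<'E'
from h import *
c=np.array([(303,150),(337,204),(281,240),(243,185)])/3.3+[320,190]
P=np.array([onz("top",p,141)[:2] for p in c]);print(P.round(1).tolist(),P.mean(0))
e=np.roll(P,-1,0)-P;print(np.linalg.norm(e,axis=1),[np.degrees(np.arctan2(v[1],v[0])).round(1)%90 for v in e])
k=onz("top",((331+0)*640/396,(406-300)*480/297.,),217);print(k)
# side top-face centre crop
s=np.array([(565,213),(650,230),(640,297),(556,280)]).mean(0);s=(s-[396,0])/3.3+[330,230]
print(tri(c.mean(0),"top",s,"side"))
plan((505.7,-75.7,240,0))
E
```

```text
[[526.6, -82.8], [500.2, -99.5], [482.0, -71.8], [508.7, -53.1]] [504.36668748 -76.78548689]
[31.28950587 33.14429453 32.6393137  34.66776534] [np.float64(32.19999999999999), np.float64(33.3), np.float64(34.9), np.float64(31.1)]
[ 619.12537664 -265.38291442  217.        ]
(array([504.45497579, -76.95511515, 138.58745498]), np.float64(0.5167165075380005))
[0.1773, -0.1603, 0.0332, 77.3]
```

Bolt axis is at (505, -76.3), averaging the fit and the direct view. The flats are at 33° modulo 90 in the world, which is -43.6° relative to the base and inside the stated range. I'll grip at tool yaw 123°, which leaves the most room for joint 6.

```bash
python3 -c "
from h import *
plan((505,-76.3,240,2.147))"
python3 -m handwheel '[[0.044,-0.04,0.01,-10],[0.089,-0.08,0.02,-20],[0.133,-0.12,0.03,-30],[0.177,-0.160,0.034,-40],[0.177,-0.160,0.034,-45]]' 0.42 5
python3 -c "
from h import *
plan((505,-76.3,117,2.147))"
```

```text
[0.1765, -0.1609, 0.0332, -45.7]
clock: 5.12
eef_pos: [503.7, -73.2, 238.8]
eef_rot: [-3.138, -0.002, 2.142]
wrist_force: [-0.5, -1.2, -0.8]
finger_gap: 54.3
[-0.0033, -0.0006, 0.1218, -0.3]
```

```bash
python3 -m handwheel '[[-0.0033,-0.0006,0.05,0],[-0.0033,-0.0006,0.085,0],[-0.0033,-0.0006,0.11,0],[-0.0033,-0.0006,0.122,0],[-0.0033,-0.0006,0.122,0]]'
python3 -m handwheel '[[0,0,0,0],[0,0,0,0],[0,0,0,0],[0,0,0,0]]' 0.605 5
python3 -c "
from h import *
plan((505,-76.3,117,2.147));print(read_state()['moment'])"
```

```text
clock: 5.75
eef_pos: [503.9, -76.3, 116.3]
eef_rot: [-3.137, -0.003, 2.141]
wrist_force: [0.6, 1.2, 0.7]
finger_gap: 54.6
clock: 6.25
eef_pos: [504.0, -76.3, 116.5]
eef_rot: [-3.137, -0.003, 2.141]
wrist_force: [-0.6, 0.0, 0.7]
finger_gap: 37.5
[-0.0005, 0.0008, -0.0005, -0.3]
[-0.0575424  -0.00365856  0.03063415]
```

```bash
python3 -c "
from h import *
snap('side','s3a');snap('top','t3a')"
python3 -m handwheel '[[0,0,0,-6],[0,0,0,-12],[0,0,0,-18],[0,0,0,-24],[0,0,0,-30]]'
python3 -c "
from h import *
print(read_state()['moment'])
b=snap('side','s3b');a=snap('top','t3b')
I=lambda n,x,y:cv2.resize(cv2.imread(f'pics/{n}.png')[y:y+130,x:x+170],None,fx=2.3,fy=2.3,interpolation=cv2.INTER_CUBIC)
cv2.imwrite('pics/c3.png',np.vstack([np.hstack([I('s3a',310,250),I('s3b',310,250)]),np.hstack([I('t3a',320,190),I('t3b',320,190)])]))"
```

```text
clock: 6.98
eef_pos: [503.9, -76.3, 116.4]
eef_rot: [-3.139, -0.005, 2.668]
wrist_force: [-0.3, -0.0, -0.3]
finger_gap: 37.2
[-0.10341213  0.10375459 -0.07316137]
```

View pics/c3.png

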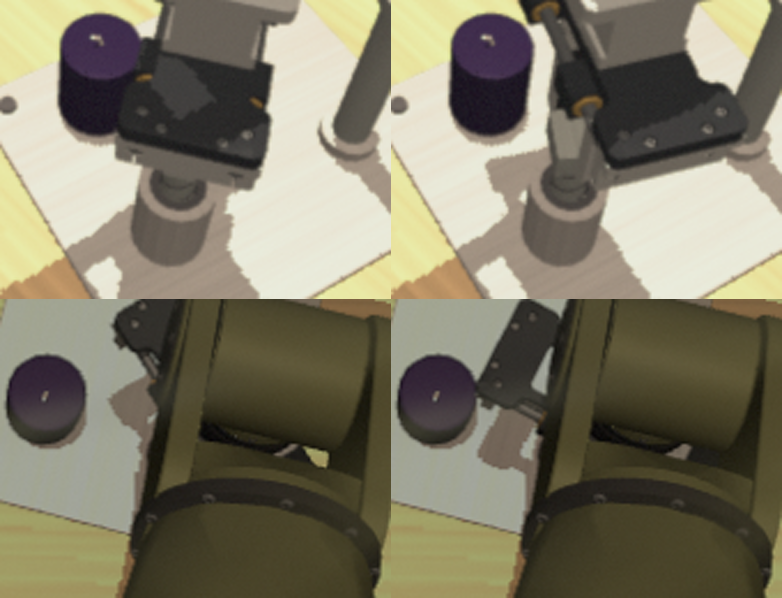

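The side view shows the shank below the caged head above the boss (around crop (180,185)). It has not dropped after about 20-30°.

```bash
python3 -m handwheel '[[0,0,0,-6],[0,0,0,-12],[0,0,0,-12]]'
python3 -c "
from h import *
print(read_state()['moment']);snap('side','s4a')"
python3 -m handwheel '[[0,0,0,-6],[0,0,0,-12],[0,0,0,-12]]'
python3 -c "
from h import *
print(read_state()['moment']);snap('side','s4b')
I=lambda n,x,y:cv2.resize(cv2.imread(f'pics/{n}.png')[y:y+80,x:x+66],None,fx=4,fy=4,interpolation=cv2.INTER_CUBIC)
cv2.imwrite('pics/c4.png',np.hstack([I(n,355,290) for n in('s3b','s4a','s4b')]))"
```

```text
clock: 7.45
eef_pos: [503.9, -76.3, 116.4]
eef_rot: [-3.14, -0.005, 2.873]
wrist_force: [0.3, -0.7, 0.3]
finger_gap: 37.1
[ 0.00654063  0.02059114 -0.01954588]
clock: 7.88
eef_pos: [504.0, -76.3, 116.4]
eef_rot: [-3.141, -0.006, 3.078]
wrist_force: [0.3, 0.1, -1.0]
finger_gap: 36.9
[ 0.0498184  -0.07763448  0.01073807]
```

View pics/c4.png

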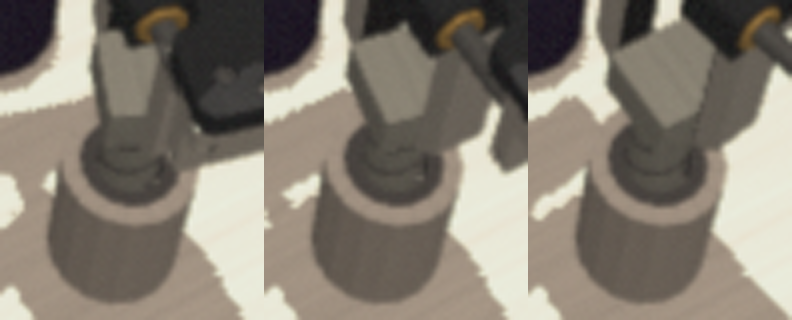

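```bash
python3 - <<'E'
from h import *
for z in(141,132.5):
  for lag in(0,8):
    a=np.radians(176.4-lag+45+90*np.arange(4));X=[(504.5+24*np.cos(t),-76.3+24*np.sin(t),zz) for zz in(z,z-22) for t in a]
    print(z,lag,((proj('side',X)-[355,290])*4+[528,0]).round().astype(int).tolist())
E
```

```text
141 0 [[678, 125], [749, 71], [680, 6], [609, 57], [670, 157], [740, 104], [673, 39], [603, 90]]
141 8 [[668, 124], [749, 79], [689, 7], [610, 49], [660, 156], [739, 112], [682, 41], [604, 82]]
132.5 0 [[675, 138], [746, 84], [677, 19], [607, 70], [667, 169], [736, 116], [670, 52], [601, 102]]
132.5 8 [[665, 136], [745, 92], [686, 20], [608, 62], [658, 168], [736, 124], [679, 53], [602, 94]]
```

Corners at (665,127) and (612,60) fit a head top at 141 mm with about 5° of lag, so it has not dropped. Continuing.

```bash
python3 -m handwheel '[[0,0,0,-6],[0,0,0,-12],[0,0,0,-12]]'
python3 -c "
from h import *
print(read_state()['moment']);snap('side','s5a')"
python3 -m handwheel '[[0,0,0,-6],[0,0,0,-12],[0,0,0,-12]]'
cat > v.py <<'E'
import sys
from h import *
def I(n):
    return cv2.resize(cv2.imread(f'pics/{n}.png')[290:370,355:421],None,fx=4,fy=4,interpolation=cv2.INTER_CUBIC)
cv2.imwrite(f'pics/{sys.argv[1]}.png',np.hstack([I(n) for n in sys.argv[2:]]))
s=np.degrees(read_state()['eef_rot'][2]);i=len(sys.argv)-3
for z in(141,132.5,110):
    a=np.radians(s+45+90*np.arange(4));X=[(504.5+24*np.cos(t),-76.3+24*np.sin(t),z) for t in a]
    print(z,((proj('side',X)-[355,290])*4+[264*i,0]).round().astype(int).tolist())
E
python3 -c "
from h import *
print(read_state()['moment']);snap('side','s5b')"; python3 v.py c5 s4b s5a s5b
```

```text
clock: 8.3
eef_pos: [504.0, -76.3, 116.4]
eef_rot: [3.141, -0.005, -3.001]
wrist_force: [-0.4, -0.2, -0.6]
finger_gap: 37.0
[0.02372696 0.03692122 0.0105607 ]
clock: 8.72
eef_pos: [504.0, -76.3, 116.4]
eef_rot: [3.14, -0.005, -2.796]
wrist_force: [0.4, -1.0, 0.0]
finger_gap: 37.1
[-0.02463302 -0.03714948  0.0288985 ]
141 [[706, 123], [743, 47], [653, 8], [614, 81]]
132.5 [[703, 136], [740, 60], [650, 21], [611, 94]]
110 [[695, 168], [731, 93], [644, 55], [606, 127]]
```

View pics/c5.png

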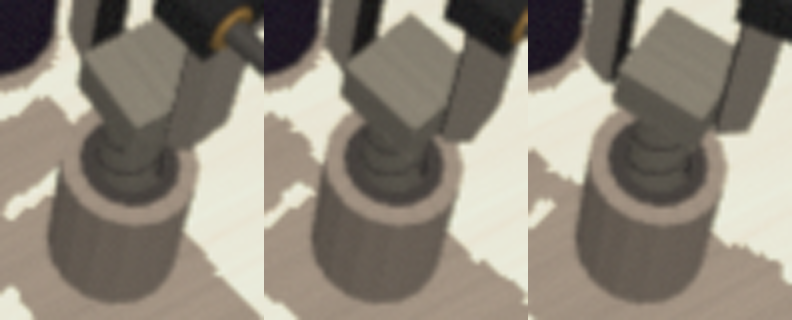

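Still at full height (far corner (668,8), left corner (615,78)) after about 73° of bolt turn. The limit is 85°, so a bit further.

```bash
python3 -m handwheel '[[0,0,0,-5],[0,0,0,-9],[0,0,0,-9]]'
python3 -c "
from h import *
print(read_state()['moment']);snap('side','s6a')"
python3 -m handwheel '[[0,0,0,-4],[0,0,0,-8],[0,0,0,-8]]'
python3 -c "
from h import *
print(read_state()['moment']);snap('side','s6b');print(read_state()['joints'])"; python3 v.py c6 s5b s6a s6b
```

```text
clock: 9.15
eef_pos: [504.0, -76.3, 116.4]
eef_rot: [3.139, -0.005, -2.644]
wrist_force: [1.2, 0.2, 0.4]
finger_gap: 37.0
[ 0.05855397 -0.03245102 -0.03765099]
clock: 9.57
eef_pos: [504.1, -76.3, 116.6]
eef_rot: [3.139, -0.004, -2.507]
wrist_force: [0.3, -0.2, 1.3]
finger_gap: 37.0
[ 0.0631675   0.02669367 -0.00277665]
[-2.21511999e-01  2.93520434e-01  1.71825939e+00 -1.24101363e-03
  1.13500777e+00 -2.42546405e+00]
141 [[724, 115], [733, 31], [636, 15], [624, 97]]
132.5 [[721, 128], [729, 45], [633, 28], [621, 110]]
110 [[712, 160], [720, 78], [627, 62], [615, 143]]
```

View pics/c6.png

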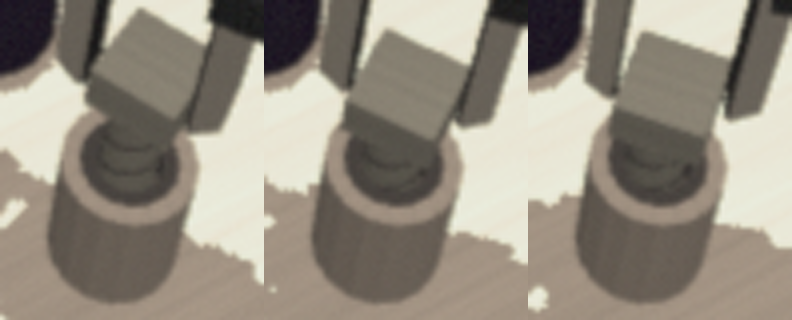

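The bolt dropped within the first 9° step: the far corner moved from row 8 to 30 and the head now sits low over the boss. Now forward, following it down.

```bash
python3 -m handwheel '[[0,0,0.002,10],[0,0,0.004,20],[0,0,0.0055,30],[0,0,0.007,40],[0,0,0.008,50]]'
python3 -m handwheel '[[0,0,0.0006,10],[0,0,0.0011,20],[0,0,0.0017,30],[0,0,0.0022,40],[0,0,0.0028,50]]'
python3 -c "
from h import *
print(read_state()['moment']);snap('side','s7a')"; python3 v.py c7a s7a
```

```text
clock: 10.25
eef_pos: [504.7, -76.4, 109.1]
eef_rot: [-3.14, -0.003, 2.894]
wrist_force: [1.2, 0.8, 5.8]
finger_gap: 37.4
clock: 10.88
eef_pos: [504.7, -76.3, 106.3]
eef_rot: [-3.139, -0.001, 2.012]
wrist_force: [0.3, 0.2, -1.1]
finger_gap: 37.4
[ 0.00509695  0.00856875 -0.01465659]
141 [[88, 86], [184, 121], [213, 42], [119, 9]]
132.5 [[86, 99], [181, 134], [209, 55], [117, 23]]
110 [[80, 132], [172, 166], [200, 88], [110, 56]]
```

View pics/c7a.png

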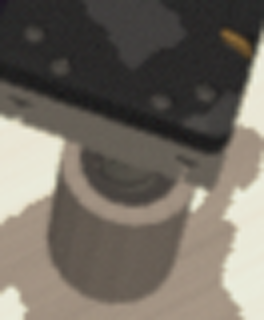

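Gripper hides the head at this angle, but the forces are low and the turn is tracked. Continuing.

```bash
for i in 1; do :; done; python3 -m handwheel '[[0,0,0.0006,10],[0,0,0.0011,20],[0,0,0.0017,30],[0,0,0.0022,40],[0,0,0.0028,50]]'
python3 -m handwheel '[[0,0,0.0006,10],[0,0,0.0011,20],[0,0,0.0017,30],[0,0,0.0022,40],[0,0,0.0028,50]]'
python3 -m handwheel '[[0,0,0.0006,10],[0,0,0.0011,20],[0,0,0.0017,30],[0,0,0.0022,40],[0,0,0.0028,50]]'
python3 -c "
from h import *
print(read_state()['moment'],read_state()['joints'][5]);snap('side','s8a')"; python3 v.py c8a s8a
```

```text
clock: 11.55
eef_pos: [504.5, -76.2, 103.3]
eef_rot: [-3.138, 0.002, 1.126]
wrist_force: [-0.2, 0.8, 0.9]
finger_gap: 37.1
clock: 12.18
eef_pos: [504.6, -76.1, 100.6]
eef_rot: [-3.141, 0.003, 0.248]
wrist_force: [0.4, 0.2, 0.6]
finger_gap: 36.9
clock: 12.8
eef_pos: [505.0, -76.0, 97.9]
eef_rot: [3.14, 0.002, -0.63]
wrist_force: [1.8, 1.1, 0.7]
finger_gap: 37.1
[ 0.29572693 -0.32637928  0.07607   ] 1.9799505522923688
141 [[189, 19], [94, 26], [111, 111], [210, 103]]
132.5 [[186, 32], [91, 39], [108, 124], [206, 116]]
110 [[178, 65], [85, 73], [102, 156], [197, 148]]
```

View pics/c8a.png

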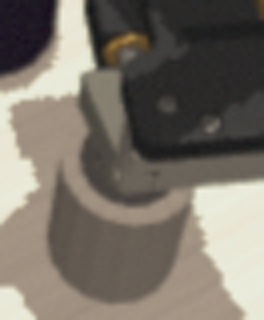

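Low torque throughout, and the head is visibly lower (left corner near (80,75)). I'll regrasp: open to 60 mm (half-diagonal is 24, so it clears), turn back 180° in place, and cage again.

```bash
python3 -m handwheel '[[0,0,0,0],[0,0,0,0],[0,0,0,0]]' 0.36 5
python3 -m handwheel '[[0,0,0,-10],[0,0,0,-20],[0,0,0,-30],[0,0,0,-40],[0,0,0,-50]]'
python3 -m handwheel '[[0,0,0,-10],[0,0,0,-20],[0,0,0,-30],[0,0,0,-40],[0,0,0,-50]]'
python3 -m handwheel '[[0,0,0,-10],[0,0,0,-20],[0,0,0,-30],[0,0,0,-40],[0,0,0,-45]]'
python3 -m handwheel '[[0,0,0,-10],[0,0,0,-20],[0,0,0,-27],[0,0,0,-27],[0,0,0,-27]]'
python3 -c "
from h import *
plan((504.7,-76.2,97.9,np.pi-.63+.08))"
```

```text
clock: 13.22
eef_pos: [504.8, -76.1, 97.8]
eef_rot: [3.14, 0.003, -0.637]
wrist_force: [0.4, -0.4, -0.5]
finger_gap: 60.1
clock: 13.85
eef_pos: [504.8, -76.1, 97.8]
eef_rot: [-3.141, 0.003, 0.243]
wrist_force: [0.6, 0.2, 0.0]
finger_gap: 60.1
clock: 14.48
eef_pos: [504.7, -76.1, 97.7]
eef_rot: [-3.139, 0.001, 1.123]
wrist_force: [-0.5, 0.3, -0.4]
finger_gap: 60.1
clock: 15.1
eef_pos: [504.7, -76.1, 97.7]
eef_rot: [-3.138, -0.001, 1.914]
wrist_force: [-0.3, 0.4, 0.2]
finger_gap: 60.1
clock: 15.72
eef_pos: [504.7, -76.1, 97.7]
eef_rot: [-3.139, -0.003, 2.382]
wrist_force: [0.7, -1.4, 0.1]
finger_gap: 60.0
[-0.0001, -0.0, -0.0002, -12.0]
```

```bash
python3 -m handwheel '[[0,0,0,-10],[0,0,0,-12],[0,0,0,-12]]' 0.605 5
python3 -m handwheel '[[0,0,0,0],[0,0,0,0],[0,0,0,0]]'
python3 -m handwheel '[[0,0,0.0006,10],[0,0,0.0011,20],[0,0,0.0017,30],[0,0,0.0022,40],[0,0,0.0028,50]]'
python3 -m handwheel '[[0,0,0.0006,10],[0,0,0.0011,20],[0,0,0.0017,30],[0,0,0.0022,40],[0,0,0.0028,50]]'
python3 -m handwheel '[[0,0,0.0006,10],[0,0,0.0011,20],[0,0,0.0014,26],[0,0,0.0014,26]]'
python3 -c "from h import *
snap('side','s9');snap('top','t9')"
```

```text
clock: 16.1
eef_pos: [504.7, -76.1, 97.7]
eef_rot: [-3.14, -0.003, 2.589]
wrist_force: [-0.0, 0.4, 0.6]
finger_gap: 37.8
clock: 16.48
eef_pos: [504.6, -76.1, 97.7]
eef_rot: [-3.14, -0.003, 2.588]
wrist_force: [-0.6, 0.1, -0.6]
finger_gap: 36.8
clock: 17.1
eef_pos: [504.7, -76.0, 95.0]
eef_rot: [-3.138, -0.001, 1.709]
wrist_force: [-0.8, 0.4, 1.4]
finger_gap: 37.1
clock: 17.73
eef_pos: [504.7, -75.9, 92.3]
eef_rot: [-3.139, 0.002, 0.83]
wrist_force: [0.0, 0.7, -0.3]
finger_gap: 37.6
clock: 18.23
eef_pos: [504.8, -75.9, 90.9]
eef_rot: [-3.14, 0.003, 0.377]
wrist_force: [-0.2, 0.1, 0.4]
finger_gap: 37.2
```

The bolt has had about one turn by dead reckoning. The clear view was at tool yaw about 200°, so I'll open, swing back 180° and grip there, which lets me check the height.

```bash
python3 -m handwheel '[[0,0,0,0],[0,0,0,0],[0,0,0,0]]' 0.36 5
python3 -m handwheel '[[0,0,0,-10],[0,0,0,-20],[0,0,0,-30],[0,0,0,-40],[0,0,0,-50]]'
python3 -m handwheel '[[0,0,0,-10],[0,0,0,-20],[0,0,0,-30],[0,0,0,-40],[0,0,0,-50]]'
python3 -m handwheel '[[0,0,0,-10],[0,0,0,-20],[0,0,0,-30],[0,0,0,-40],[0,0,0,-50]]'
python3 -m handwheel '[[0,0,0,-10],[0,0,0,-20],[0,0,0,-32],[0,0,0,-32],[0,0,0,-32]]'
python3 -m handwheel '[[0,0,0,0],[0,0,0,0],[0,0,0,0],[0,0,0,0]]' 0.8 12
python3 -c "from h import *
snap('side','s10');snap('top','t10');print(read_state()['moment'])
w=read_state()['eef_rot'][2]
for z in (117,112,107,75+22):
    a=w+np.pi/4+np.pi/2*np.arange(4);print(z,((proj('side',[(504.7+24*np.cos(t),-76.2+24*np.sin(t),z) for t in a])-[355,290])*4).round().astype(int).tolist())
A=cv2.resize(cv2.imread('pics/s10.png')[290:370,355:421],None,fx=4,fy=4,interpolation=cv2.INTER_CUBIC)
B=cv2.resize(cv2.imread('pics/s10.png')[150:470,200:640],(440,320))
cv2.imwrite('pics/c10.png',np.hstack([A,B]))"
```

```text
clock: 18.7
eef_pos: [504.7, -76.0, 90.9]
eef_rot: [-3.14, 0.003, 0.379]
wrist_force: [0.2, -0.5, 1.1]
finger_gap: 59.4
clock: 19.32
eef_pos: [504.7, -76.0, 90.9]
eef_rot: [-3.138, 0.001, 1.258]
wrist_force: [0.0, 0.0, 0.6]
finger_gap: 60.4
clock: 19.95
eef_pos: [504.7, -76.0, 90.9]
eef_rot: [-3.139, -0.002, 2.137]
wrist_force: [0.8, 0.2, -0.2]
finger_gap: 60.0
clock: 20.58
eef_pos: [504.7, -76.0, 90.9]
eef_rot: [3.142, -0.003, 3.015]
wrist_force: [0.2, -0.3, -0.7]
finger_gap: 60.3
clock: 21.2
eef_pos: [504.7, -76.0, 90.9]
eef_rot: [3.14, -0.003, -2.713]
wrist_force: [-0.7, -0.4, -0.9]
finger_gap: 59.9
clock: 21.7
eef_pos: [504.7, -76.0, 90.9]
eef_rot: [3.14, -0.003, -2.713]
wrist_force: [-0.1, 0.9, -0.8]
finger_gap: 35.0
[ 0.13490562 -0.01588989 -0.03509502]
117 [[175, 156], [203, 78], [113, 46], [82, 121]]
112 [[173, 163], [201, 85], [111, 53], [81, 128]]
107 [[171, 170], [199, 92], [110, 60], [79, 135]]
97 [[167, 183], [195, 106], [107, 74], [77, 149]]
```

View pics/c10.png

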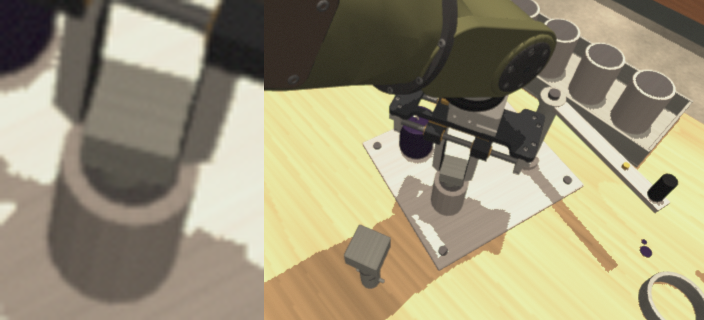

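Head-top corners (105,58), (82,128) and (180,156) fit a top at about 112 mm, so the underside is near 90 mm, mid-window. The arm is clear and the candles stand in place. I'll firm up the grip.

```bash
python3 -m handwheel '[[0,0,0,0],[0,0,0,0],[0,0,0,0],[0,0,0,0],[0,0,0,0]]' 1 20
python3 - <<'E'
from h import *
b=snap('side','s11');s=read_state();print(s['finger_gap'],s['moment'],s['qd'].round(3))
a=cv2.imread('pics/s10.png')[290:370,355:421].astype(int);c=b[290:370,355:421,::-1].astype(int)
sh,_=cv2.phaseCorrelate(a[5:40,20:50].mean(2).astype(np.float32),c[5:40,20:50].mean(2).astype(np.float32));print("head shift px",sh)
# candles against the start
for n,(x0,x1,y0,y1) in (("t2",(320,380,140,260)),):
    h=lambda f:(cv2.cvtColor(cv2.imread(f),cv2.COLOR_BGR2HSV)[y0:y1,x0:x1,2]<75).astype(np.uint8)
    for f in("pics/top0.png","pics/t2.png","pics/t10.png"):
        _,_,st,ce=cv2.connectedComponentsWithStats(h(f));print(f,[(int(q[4]),(e+[x0,y0]).round(1).tolist()) for q,e in zip(st[1:],ce[1:]) if q[4]>150])
E
```

```text
clock: 22.42
eef_pos: [504.7, -75.9, 90.9]
eef_rot: [3.14, -0.003, -2.713]
wrist_force: [-0.1, -0.3, -0.7]
finger_gap: 34.5
35.0058287543188 [ 0.0510465  -0.06198301 -0.09549267] [ 0.001  0.001 -0.001 -0.002 -0.001 -0.   ]
head shift px (-0.012728444821455298, 0.09878248575826376)
pics/top0.png [(858, [352.6, 164.5]), (1065, [339.3, 233.3])]
pics/t2.png [(846, [352.5, 164.4]), (940, [339.0, 232.3])]
pics/t10.png [(839, [352.5, 164.4]), (988, [339.3, 232.8]), (447, [368.2, 248.7])]
```

The fingers are commanded shut but stop at about 34.7 mm on the 34 mm head, so they are gripping. The candles have not moved. Handing in.

```bash
python3 -c "from h import *
print(manip.sign_off())"
```

```text
the job is handed in; nothing more can be done
None
```

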